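# Check the backlash of a vent gearbox

### The arm

A 7-joint arm with a two-finger parallel gripper is mounted at the origin on a cart in front of the work surface, level with it; the furniture and walls round the work are solid. World frame = base frame: x ahead of the robot, y to its left, z up, the work surface at z = 0. Lengths are in mm, angles in rad, forces in N, time in s.
With the tool pointing down it reaches from about 425 to 875 mm from the base axis. Payload 8.4 kg.
Tool frame: the origin (TCP) lies on the mounting face of the last link; the fingertips stand 182 mm ahead of it and the grasp point (between the pads) lies 164 mm ahead of it; z points along the fingers, y is the line along which they close (so a half turn about z gives the same grasp; the last joint's range is limited). The gripper opens to 87 mm and grips with 3 to 60 N. Pads are 19 mm wide; open, the fingers measure 117 mm over their backs; the gripper's body (75 mm by 190 mm) begins 51 mm behind the grasp point.
Start: joints at [-1.431, 0.333, 0.04, 1.465, -0.013, 1.343, -0.059], TCP at [153.755, 631.532, 404.746] pointing down, gripper open.
Joint ranges: [-2.58, 2.58], [-0.38, 2.09], [-1.3, 1.39], [0.25, 2.4], [-1.5, 4.64], [0.08, 2.09], [-2.65, 2.65]. Speed limits (rad/s): [2.22, 2.22, 2.79, 2.79, 3.14, 3.14, 3.14].

### API

Orientations are given as a 3x3 rotation matrix whose columns are the frame's x, y, z axes.
In Python, from plant import env gives the robot as it stands. The module is installed in compiled form; this text tells all that it offers.
- The arm moves only by the tool servo_tool, never from a script. Its argument "increments" is one flat list of numbers, 7 for each row, row after row: the shift along the tool's x, y, z in units of 25 mm (1.0 is 25 mm), then the turn, a rotation vector about the tool's x, y, z in degrees, then the closure in counts, from 0 (fully open) to 255 (shut). In form: [dx, dy, dz, ax, ay, az, fingers, dx, dy, dz, ax, ay, az, fingers, ...]. A call has 1 to 5 rows; each row shifts and turns the commanded pose from where the row before left it, along the tool's axes as they then stand; what a row does not reach is not made up. A row lasts 1/8 s, in which the tool goes at most 62.5 mm and 10.7 degrees, less where a joint would pass 70% of its speed; a pose out of reach is approached as far as the arm can. A call is refused whole if a number of a shift passes 1 or a number of a turn 10.7, either way. A call with a gripper value outside its range is refused whole. The fingers move at their own pace and stop on an object; the grip force is fixed at half the most. Time passes only in rows, so rows that do not move let the fingers close. It gives the time, the measured TCP pose, the force, the opening and the grip force at its end, in the units of the state.
- env.state(): the state, without advancing time (a new reading comes with each control period).
- env.read_camera(name): name is "scene" or "side" or "wrist"; returns a dict with "img" (480x640x3 uint8, red, green, blue), "fx", "fy", "cx", "cy" (pixels), "R" (3x3) and "t" (3): a world point X has camera coordinates R X + t. Camera axes: x right, y down, z forward; pixel columns grow to the right and rows downward; lengths in mm; the calibration is good to about 2 mm. A picture is of the moment at which its call begins. There is no depth.
- env.hand_in(): hands the job in; it is judged then, once.
The state is a dict: "t": time; "joint_positions": joint angles; "dq": joint speeds; "tau": joint torques, N m; "eef_pos": TCP position; "orientation": TCP orientation; "ft_force": force on the tool from outside, world axes, zero at the start; "wrist_torque": the same for the moment, N m; "gripper_width": finger opening in mm; "grasp_force": force on a finger pad.
Only numpy, scipy, OpenCV 4.12 (cv2) and the standard library are available. Lean on these libraries where they do the work, as an engineer would, in place of code of your own. Each camera call takes 0.05 s, during which the arm holds its last target. There are 200 camera calls.

### The job

Feel how much free play the vent gearbox with the yellow-knobbed lever has: swing the lever left until it meets resistance, then right until it meets resistance, without dragging the output arm round with it. Then leave the lever in the middle of its free play and let go; leave the gearbox with the red knob alone.

Things in the scene. Friction and masses are not known exactly. Their poses are not given: they have to be found in the camera images.
- yellow_knob (a point): top centre of the upright round yellow knob (28 mm diameter, from z = 92 to 146 mm) at the end of the flat steel lever (18 mm wide, top at z = 90 mm) of one of two green gearboxes bolted to the bench. The lever lies level, points from its pivot roughly toward the robot and swings left and right about a vertical axis. This point's x axis points level to the pivot, 120 mm away; z is up.
- yellow_lever (a joint): angle of that lever relative to its output shaft, rad; grows as the knob swings to the robot's left. Its zero is not the middle. Within the free play (several cm at the knob) the lever swings with under 1 N at the knob and stays where it is left; past either end it meets about 9 N, turns the output arm, and this reading stops changing.
- yellow_eye (a point): top centre of the eye at the end of the aluminium output arm of the same gearbox: a level arm under the lever on the same pivot, 80 mm from pivot to eye, pointing roughly away from the robot, eye top at z = 76 mm. It stands still while the lever moves in its free play and turns with the lever beyond it.
- red_knob (a point): centre of the top of the red round knob on the lever of the other, otherwise identical gearbox, which is to be left alone; same sizes, and its x axis also points to its pivot 120 mm away.

How it is judged (in metres and radians):
On the way, in this order (a step that is already met when the one before it is completed fails the run):
1. the yellow-knobbed lever is swung to the left end of its free play (within about 6 mm at the knob) (value of joint yellow_lever above 0.45 rad), for 0.1 s.
2. then it is swung to the right end of its free play (within about 6 mm at the knob) (value of joint yellow_lever below -0.05 rad), for 0.1 s.
At the end, for the whole second after the job is handed in: The yellow-knobbed lever rests in the middle of its free play, within 13 mm at the knob, and has been let go (value of joint yellow_lever between 0.09 and 0.31 rad and velocity of joint yellow_lever between -0.05 and 0.05 rad/s); the robot touches nothing.
It fails at once if the output arm of the yellow-knobbed gearbox is dragged round (its eye more than 18 mm from where it started, which is 27 mm at the knob) (distance of yellow_eye from where it was at the start of the episode above 0.018 m).
It fails at once if the red-knobbed lever is moved by more than 15 mm (distance of red_knob from where it was at the start of the episode above 0.015 m).
It also fails if it takes over 42 s, if anything falls off the work surface, if the arm or the gripper's body presses on something with over 40 N, if the wrist force passes 120 N, or if a joint passes its speed limit or range.

## Working session

There is one attempt and no reset: what is moved stays moved. The work goes in short steps, Python scripts to look and compute and a tool call to move; the robot and the scene stay as the last step left them, time stands still between calls to the robot, and variables do not carry over. Pictures are saved under pics/ and viewed, at most 10 in all, crops included, and the job is handed in when it is done.

Besides the shell and the picture viewer there is one more tool, called as name(argument=value, ...) on one line, values as JSON. servo_tool: Moves the arm, as the interface text tells. Its arguments: {"type":"object","properties":{"increments":{"type":"array"}},"required":["increments"]}

```bash
mkdir -p pics
cat > h.py <<'E'
import numpy as np, cv2
from plant import env
def mask(img,c):
    h=cv2.cvtColor(img,cv2.COLOR_RGB2HSV)
    if c=='y': return cv2.inRange(h,(22,120,80),(35,255,255))
    return cv2.inRange(h,(0,140,80),(7,255,255))|cv2.inRange(h,(174,140,80),(180,255,255))
def blobs(m,amin=40):
    n,l,s,c=cv2.connectedComponentsWithStats(m)
    return [(s[i].tolist(),c[i].round(1).tolist()) for i in range(1,n) if s[i][4]>=amin]
def ray(c,u,v,z):
    R=np.array(c['R']);t=np.array(c['t']);o=-R.T@t
    d=R.T@np.array([(u-c['cx'])/c['fx'],(v-c['cy'])/c['fy'],1]);return o+d*(z-o[2])/d[2]
E
python3 - <<'E'
from h import *
s=env.state();print(s)
ims=[]
for n in('scene','side','wrist'):
    c=env.read_camera(n);cv2.imwrite(f'pics/{n}0.png',c['img'][:,:,::-1])
    R=np.array(c['R']);print(n,-R.T@c['t'],R[2])
    for k in'yr':
        for b in blobs(mask(c['img'],k)):print(k,b,ray(c,*b[1],119).round(0))
E
```

```text
{'t': 0.0, 'joint_positions': array([-1.43120011,  0.33391124,  0.03986826,  1.4662771 , -0.01338351,
        1.34330532, -0.05849119]), 'dq': array([ 5.29116228e-06, -1.81075476e-03,  1.14926197e-03,  1.89462987e-04,
       -1.85648360e-03, -1.91616702e-03,  2.28977967e-03]), 'tau': array([ 1.04728749e-04, -6.56362796e+01,  1.33488379e+00, -4.03797162e+01,
       -5.98468445e-02,  4.49302210e-02,  1.62404285e-04]), 'eef_pos': array([153.71390515, 631.37981634, 403.85589797]), 'orientation': array([[-9.71623543e-01,  2.36532496e-01, -2.64037412e-04],
       [ 2.36532610e-01,  9.71622211e-01, -1.61383965e-03],
       [-1.25180905e-04, -1.63049805e-03, -9.99998663e-01]]), 'ft_force': array([-0.83212544,  0.24688729,  0.22410719]), 'wrist_torque': array([ 0.04452314, -0.02826952, -0.01858415]), 'grasp_force': 0.0, 'gripper_width': 86.89319098970194}
scene [190.53673054 155.918979   756.2521049 ] [ 0.45590794 -0.43860301 -0.77445165]
y ([275, 345, 21, 32, 539], [285.6, 360.2]) [464. -18. 119.]
r ([430, 226, 19, 30, 418], [438.6, 240.3]) [ 448. -338.  119.]
r ([378, 348, 80, 82, 1675], [412.5, 387.3]) [ 316. -111.  119.]
side [ 501.23348114 -986.21397577  416.45855549] [ 0.06580351  0.9310314  -0.35895741]
y ([266, 195, 14, 24, 286], [272.2, 206.7]) [462. -16. 119.]
r ([37, 0, 40, 19, 632], [56.0, 8.0]) [ 1909. -4081.   119.]
r ([292, 18, 35, 31, 442], [308.2, 32.9]) [  328. -5521.   119.]
r ([170, 23, 20, 35, 501], [178.3, 41.0]) [ 2048. -7854.   119.]
r ([0, 24, 77, 205, 6944], [41.5, 129.6]) [-639. 1176.  119.]
r ([469, 184, 22, 12, 166], [480.0, 189.3]) [1016.  154.  119.]
r ([0, 233, 137, 41, 2263], [69.3, 258.8]) [ 147. -307.  119.]
r ([171, 248, 94, 41, 1519], [225.7, 274.5]) [ 404. -368.  119.]
wrist [ 79.80817703 648.81911387 383.33251508] [ 0.2698306  -0.06763254 -0.96052969]
```

View pics/scene0.png

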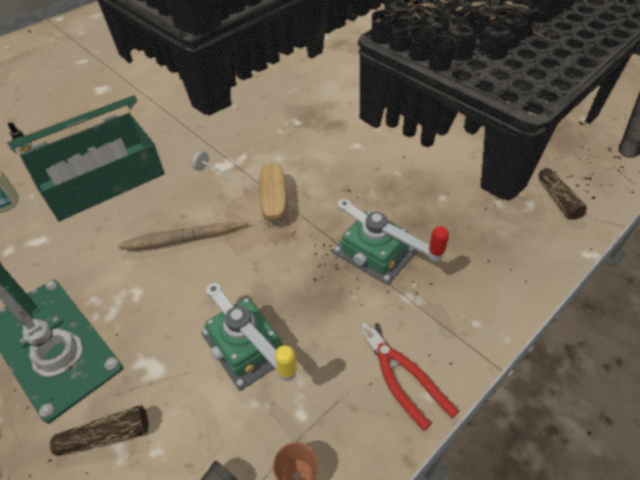

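View pics/side0.png

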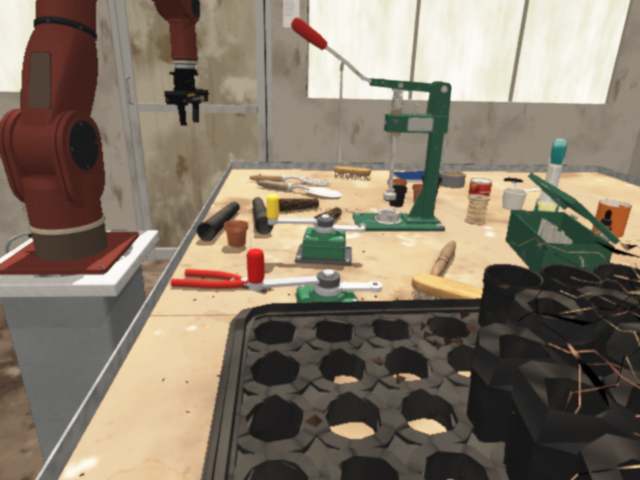

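The scene view shows the yellow knob at (286,360), its pivot cap at about (237,315) and its eye at (213,290). The red knob is at (439,240). A tall arbor press stands on the left, with its base near (50,350).

Run:
```python
from h import *
c=env.read_camera('scene')
for n,u,v,z in [('pivot',237,313,100),('eye',213,290,76),('pressbase',45,350,0),('pb corner',50,285,0),('pb corner2',120,365,0),('rpivot',376,218,100),('pot',296,460,40)]:print(n,ray(c,u,v,z).round(0))
k=ray(c,285.6,360.2,119);
for z in(95,100):
  p=ray(c,237,313,z);d=p-k;print(np.hypot(*d[:2]),np.degrees(np.arctan2(d[1],d[0])))
```

```text
pivot [583. -22. 100.]
eye [660. -28.  76.]
pressbase [813. 222.   0.]
pb corner [933. 157.   0.]
pb corner2 [700. 147.   0.]
rpivot [ 565. -316.  100.]
pot [377.  49.  40.]
122.19008373869042 -2.71687686217932
119.14243185262579 -2.1330396080259164
```

View pics/wrist0.png

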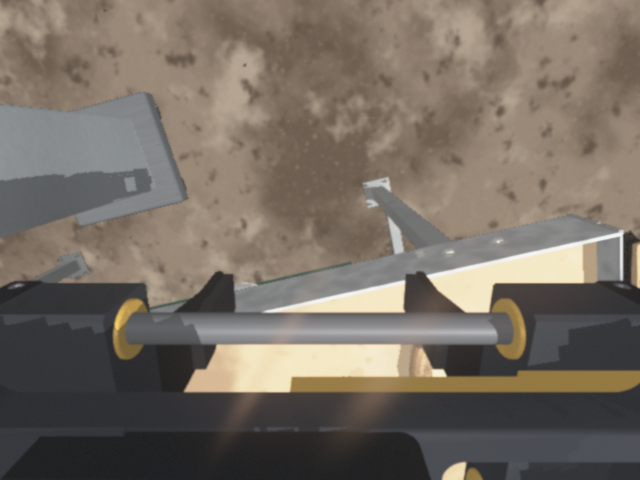

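The wrist camera sees only the bench edge and the cart at (150–600, 250), so it doesn't help yet. I'm moving over above the yellow knob.

servo_tool(increments=[-0.6,-0.9,0,0,0,-5.7,0,-0.6,-0.95,0,0,0,-5.7,0,-0.62,-0.97,0,0,0,0,0,-0.62,-0.97,0,0,0,0,0,-0.62,-0.97,0,0,0,0,0])

```text
t: 0.82
eef_pos: [218.6, 505.0, 404.6]
orientation: [[-0.999, 0.04, -0.0], [0.04, 0.999, -0.0], [0.0, -0.0, -1.0]]
ft_force: [0.2, 0.0, -0.6]
gripper_width: 86.8
grasp_force: 0.0
```

servo_tool(increments=[-0.62,-0.97,0,0,0,0,0,-0.62,-0.97,0,0,0,0,0,-0.62,-0.97,0,0,0,0,0,-0.62,-0.97,0,0,0,0,0,-0.62,-0.97,0,0,0,0,0])

```text
t: 1.45
eef_pos: [291.1, 380.8, 404.7]
orientation: [[-0.999, 0.04, -0.0], [0.04, 0.999, -0.0], [0.0, -0.0, -1.0]]
ft_force: [0.2, 0.1, 0.8]
gripper_width: 87.0
grasp_force: 0.0
```

servo_tool(increments=[-0.62,-0.97,0,0,0,0,0,-0.62,-0.97,0,0,0,0,0,-0.62,-0.97,0,0,0,0,0,-0.62,-0.97,0,0,0,0,0,-0.62,-0.97,0,0,0,0,0])

```text
t: 2.08
eef_pos: [363.7, 256.5, 404.7]
orientation: [[-0.999, 0.04, -0.0], [0.04, 0.999, 0.0], [0.0, 0.0, -1.0]]
ft_force: [0.3, 0.8, 0.6]
gripper_width: 87.2
grasp_force: 0.0
```

servo_tool(increments=[-0.4,-1.0,0,0,0,0,0,-0.4,-1.0,0,0,0,0,0,-0.4,-1.0,0,0,0,0,0,-0.4,-1.0,0,0,0,0,0,-0.4,-1.0,0,0,0,0,0])

```text
t: 2.7
eef_pos: [408.5, 129.6, 404.8]
orientation: [[-0.999, 0.04, 0.0], [0.04, 0.999, 0.0], [-0.0, 0.0, -1.0]]
ft_force: [-0.1, 0.3, -0.2]
gripper_width: 87.2
grasp_force: 0.0
```

servo_tool(increments=[-0.4,-1.0,0,0,0,0,0,-0.4,-1.0,0,0,0,0,0,-0.4,-1.0,0,0,0,0,0,-0.4,-1.0,0,0,0,0,0,-0.4,-1.0,0,0,0,0,0])

```text
t: 3.32
eef_pos: [453.4, 2.8, 404.8]
orientation: [[-0.999, 0.04, 0.0], [0.04, 0.999, 0.0], [-0.0, 0.0, -1.0]]
ft_force: [0.3, 0.1, -0.0]
gripper_width: 87.0
grasp_force: 0.0
```

Run:
```python
from h import *
s=env.state();print(s['t'],s['eef_pos'],s['ft_force'])
for n in('wrist','side','scene'):
    c=env.read_camera(n)
    for b in blobs(mask(c['img'],'y')):print(n,b,ray(c,*b[1],119).round(0),ray(c,*b[1],146).round(0))
    if n=='wrist': cv2.imwrite('pics/w1.png',c['img'][:,:,::-1])
```

```text
3.325 [453.39769128   2.76456654 404.78505348] [ 0.27654409  0.14515214 -0.02845634]
wrist ([276, 226, 37, 47, 1378], [294.5, 249.3]) [464. -18. 119.] [455. -16. 146.]
side ([266, 195, 14, 24, 285], [272.2, 206.8]) [462. -17. 119.] [ 466. -105.  146.]
scene ([276, 346, 20, 31, 510], [285.7, 360.6]) [464. -18. 119.] [452. -10. 146.]
```

View pics/w1.png

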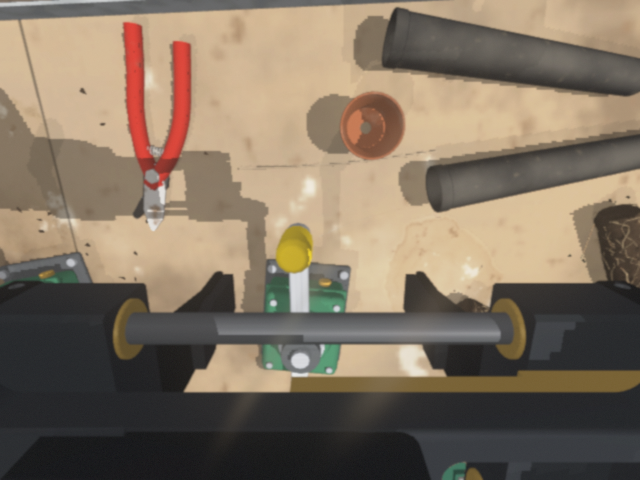

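The wrist view shows the yellow knob at (294,249), between the fingers but slightly off-centre. The pivot is at (300,357). The rays from all three cameras agree on about (465,-18). I'm aligning, descending and gripping.

servo_tool(increments=[-0.5,-0.82,0,0,0,0,0,0,0,0.9,0,0,0,0,0,0,0.95,0,0,0,0,0,0,1,0,0,0,0,0,0,1,0,0,0,0])

```text
t: 4.1
eef_pos: [464.7, -16.2, 307.7]
orientation: [[-0.999, 0.039, -0.0], [0.039, 0.999, 0.001], [0.0, 0.001, -1.0]]
ft_force: [0.3, -0.1, 0.1]
gripper_width: 87.0
grasp_force: 0.0
```

servo_tool(increments=[0,0,0.75,0,0,0,0,0,0,0,0,0,0,0,0,0,0,0,0,0,255,0,0,0,0,0,0,255,0,0,0,0,0,0,255])

```text
t: 4.72
eef_pos: [465.2, -17.2, 290.3]
orientation: [[-0.999, 0.04, 0.001], [0.04, 0.999, 0.0], [-0.001, 0.001, -1.0]]
ft_force: [0.2, 0.3, -0.6]
gripper_width: 64.5
grasp_force: 0.0
```

servo_tool(increments=[0,0,0,0,0,0,255,0,0,0,0,0,0,255,0,0,0,0,0,0,255])

```text
t: 5.1
eef_pos: [465.0, -17.3, 289.8]
orientation: [[-0.999, 0.04, -0.0], [0.04, 0.999, -0.0], [0.0, -0.0, -1.0]]
ft_force: [-0.0, 0.7, -0.1]
gripper_width: 34.5
grasp_force: 0.0
```

servo_tool(increments=[0,0,0,0,0,0,255,0,0,0,0,0,0,255,0,0,0,0,0,0,255])

```text
t: 5.48
eef_pos: [465.0, -17.3, 289.8]
orientation: [[-0.999, 0.04, -0.0], [0.04, 0.999, -0.0], [0.0, -0.0, -1.0]]
ft_force: [0.0, -0.3, 0.2]
gripper_width: 27.0
grasp_force: 30.0
```

servo_tool(increments=[-0.006,0.2,0,0,0,2.4,255,-0.006,0.2,0,0,0,2.4,255,0,0,0,0,0,0,255])

```text
t: 5.85
eef_pos: [465.8, -7.1, 289.7]
orientation: [[-0.992, 0.123, -0.001], [0.123, 0.992, -0.0], [0.001, -0.0, -1.0]]
ft_force: [-1.9, 0.2, 1.8]
gripper_width: 27.4
grasp_force: 30.0
```

servo_tool(increments=[-0.006,0.2,0,0,0,2.4,255,-0.006,0.2,0,0,0,2.4,255,0,0,0,0,0,0,255])

```text
t: 6.22
eef_pos: [467.4, 2.6, 289.7]
orientation: [[-0.979, 0.205, -0.001], [0.205, 0.979, 0.0], [0.001, -0.0, -1.0]]
ft_force: [-3.3, -0.1, 3.9]
gripper_width: 27.1
grasp_force: 30.0
```

servo_tool(increments=[0.02,0.2,-0.02,0,0,2.4,255,0.02,0.2,0,0,0,2.4,255,0,0,0,0,0,0,255])

```text
t: 6.6
eef_pos: [469.3, 12.1, 289.9]
orientation: [[-0.958, 0.286, 0.002], [0.286, 0.958, -0.001], [-0.002, -0.001, -1.0]]
ft_force: [4.2, -0.9, -8.7]
gripper_width: 27.2
grasp_force: 30.0
```

servo_tool(increments=[-0.005,0.2,0.014,0,0,2.4,255,-0.01,0.2,0,0,0,2.4,255,0,0,0,0,0,0,255])

```text
t: 6.98
eef_pos: [472.6, 21.6, 289.8]
orientation: [[-0.931, 0.365, 0.001], [0.365, 0.931, -0.001], [-0.001, -0.0, -1.0]]
ft_force: [3.9, -1.3, -3.8]
gripper_width: 27.5
grasp_force: 30.0
```

servo_tool(increments=[-0.01,0.2,0,0,0,2.4,255,-0.01,0.2,0,0,0,2.4,255,0,0,0,0,0,0,255])

```text
t: 7.35
eef_pos: [476.4, 29.9, 289.7]
orientation: [[-0.897, 0.442, -0.001], [0.442, 0.897, -0.001], [0.0, -0.002, -1.0]]
ft_force: [-0.8, -4.0, -0.1]
gripper_width: 27.2
grasp_force: 30.0
```

servo_tool(increments=[-0.005,0.12,0,0,0,1.4,255,0,0,0,0,0,0,255])

```text
t: 7.6
eef_pos: [477.7, 32.5, 289.8]
orientation: [[-0.886, 0.464, -0.001], [0.464, 0.886, -0.001], [0.001, -0.002, -1.0]]
ft_force: [-2.0, -4.0, 1.9]
gripper_width: 27.3
grasp_force: 30.0
```

servo_tool(increments=[-0.005,0.14,0,0,0,1.7,255,0,0,0,0,0,0,255])

```text
t: 7.85
eef_pos: [479.4, 35.6, 289.7]
orientation: [[-0.872, 0.49, -0.001], [0.49, 0.872, -0.001], [0.001, -0.002, -1.0]]
ft_force: [-3.2, -4.6, 2.8]
gripper_width: 27.1
grasp_force: 30.0
```

```bash
cat >> h.py <<'E'
def eye(name):
    c=env.read_camera('scene');cv2.imwrite(name,cv2.resize(c['img'][240:420,140:380,::-1],None,fx=3,fy=3))
    a=cv2.imread('pics/scene0.png')[279:301,202:224];r=cv2.matchTemplate(c['img'][:,:,::-1].copy()[260:320,180:250],a,cv2.TM_CCOEFF_NORMED)
    _,m,_,p=cv2.minMaxLoc(r);u=p[0]+180+11;v=p[1]+260+11
    x,y=p;f=lambda a,b,d:(a-d)/(2*(a-2*b+d)) 
    u+=f(r[y,x-1],r[y,x],r[y,x+1]);v+=f(r[y-1,x],r[y,x],r[y+1,x])
    print('eye',m,u,v,ray(c,u,v,76)-ray(c,213,290,76))
E
python3 -c "
from h import *
eye('pics/e1.png')"
```

```text
Traceback (most recent call last):
  File "h.py", line 18, in eye
    u+=f(r[y,x-1],r[y,x],r[y,x+1]);v+=f(r[y-1,x],r[y,x],r[y+1,x])
                         ~^^^^^^^
IndexError: index 49 is out of bounds for axis 1 with size 49
```

View pics/e1.png

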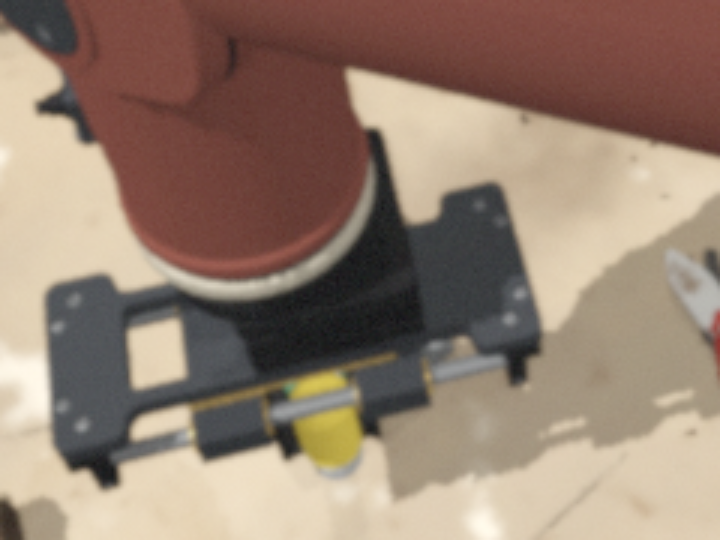

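The arm hides the eye from the scene camera and only the gripped knob shows, at about (250,380) in full-image pixels. I'm checking the eye in the side camera instead.

```bash
cat >> h.py <<'E'
def eyes():
    c=env.read_camera('side');g=c['img'][:,:,::-1].copy();a=cv2.imread('pics/side0.png')
    for nm,(x0,y0,x1,y1) in {'eye':(350,220,370,236),'body(ref)':(300,238,355,266)}.items():
        r=cv2.matchTemplate(g[y0-12:y1+12,x0-12:x1+12],a[y0:y1,x0:x1],cv2.TM_CCOEFF_NORMED)
        _,m,_,p=cv2.minMaxLoc(r);x,y=p;f=lambda a,b,d:(a-d)/(2*(a-2*b+d))
        du=x-12+f(r[y,x-1],r[y,x],r[y,x+1]);dv=y-12+f(r[y-1,x],r[y,x],r[y+1,x])
        print(nm,round(float(m),3),du,dv,(ray(c,360+du,228+dv,76)-ray(c,360,228,76)).round(1))
    s=env.state();print(s['t'],s['eef_pos'],s['ft_force'],s['wrist_torque'])
    return g
E
python3 -c "
from h import *
g=eyes();cv2.imwrite('pics/s1.png',np.vstack([cv2.resize(x[170:280,240:400],None,fx=4,fy=2.7) for x in (cv2.imread('pics/side0.png'),g)]))"
```

```text
eye 0.967 -0.07910518 0.608312 [-0.8 -4.1  0. ]
body(ref) 0.993 0.0078307 0.05892505 [-0.  -0.4  0. ]
7.95 [479.42634862  35.61208603 289.75865132] [-2.57318781 -4.30128012  2.02880976] [-0.86692103  0.55585918  0.17714932]
```

View pics/s1.png

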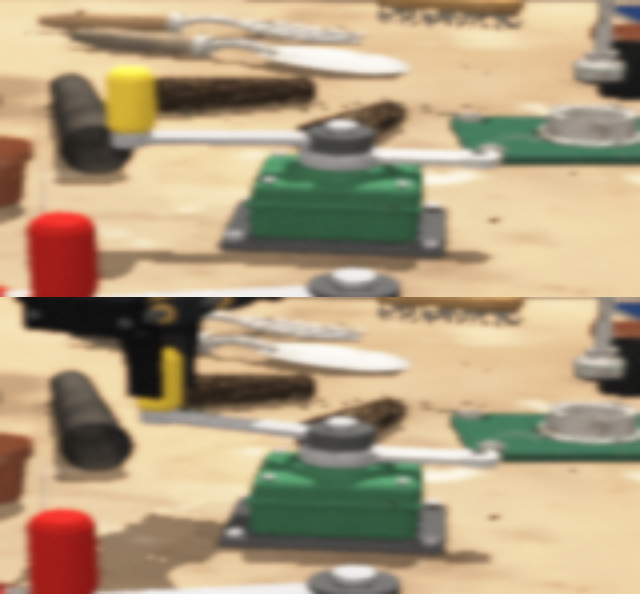

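Compared with the start (top half), the bottom half shows the lever swung left and the eye, at right near (490,458), slightly lower. That is about 4 mm of movement, so the left end is reached with the arm only slightly dragged. Now I'm swinging right.

servo_tool(increments=[-0.006,-0.24,0,0,0,-2.9,255,-0.009,-0.32,0,0,0,-3.8,255,-0.009,-0.32,0,0,0,-3.8,255,0,0,0,0,0,0,255])

```text
t: 8.45
eef_pos: [470.7, 16.1, 289.9]
orientation: [[-0.946, 0.324, 0.001], [0.324, 0.946, 0.0], [-0.0, 0.0, -1.0]]
ft_force: [3.4, -0.9, -6.0]
gripper_width: 27.3
grasp_force: 30.0
```

servo_tool(increments=[-0.02,-0.3,0,0,0,-3.6,255,-0.012,-0.3,0,0,0,-3.6,255,-0.01,-0.3,0,0,0,-3.6,255,0,0,0,0,0,0,255])

```text
t: 8.95
eef_pos: [465.9, -5.4, 289.8]
orientation: [[-0.99, 0.142, 0.0], [0.142, 0.99, 0.0], [-0.0, 0.0, -1.0]]
ft_force: [1.6, 0.5, -5.1]
gripper_width: 27.3
grasp_force: 30.0
```

servo_tool(increments=[-0.01,-0.3,0,0,0,-3.6,255,-0.01,-0.3,0,0,0,-3.6,255,0,0,0,0,0,0,255])

```text
t: 9.32
eef_pos: [464.8, -20.1, 289.8]
orientation: [[-1.0, 0.018, 0.0], [0.018, 1.0, 0.0], [-0.0, 0.0, -1.0]]
ft_force: [4.0, 0.3, -5.3]
gripper_width: 26.9
grasp_force: 30.0
```

servo_tool(increments=[-0.006,-0.2,0,0,0,-2.4,255,-0.006,-0.2,0,0,0,-2.4,255,0,0,0,0,0,0,255])

```text
t: 9.7
eef_pos: [465.2, -29.9, 289.8]
orientation: [[-0.998, -0.066, 0.0], [-0.066, 0.998, 0.0], [-0.0, 0.0, -1.0]]
ft_force: [3.9, -0.5, -5.9]
gripper_width: 27.1
grasp_force: 30.0
```

servo_tool(increments=[-0.01,-0.16,0,0,0,-1.9,255,-0.006,-0.14,0,0,0,-1.7,255,0,0,0,0,0,0,255])

```text
t: 10.07
eef_pos: [466.0, -36.3, 289.8]
orientation: [[-0.992, -0.129, -0.001], [-0.129, 0.992, 0.002], [0.001, 0.002, -1.0]]
ft_force: [0.4, 4.4, -4.1]
gripper_width: 27.1
grasp_force: 30.0
```

servo_tool(increments=[-0.006,-0.12,0,0,0,-1.4,255,-0.006,-0.12,0,0,0,-1.4,255,0,0,0,0,0,0,255])

```text
t: 10.45
eef_pos: [467.0, -42.3, 289.8]
orientation: [[-0.984, -0.178, -0.001], [-0.178, 0.984, 0.002], [0.001, 0.002, -1.0]]
ft_force: [-0.7, 4.5, -2.3]
gripper_width: 27.1
grasp_force: 30.0
```

```bash
python3 -c "
from h import *
eyes()
P=np.array([[465,-17.3],[465.8,-7.1],[467.4,2.6],[469.3,12.1],[472.6,21.6],[476.4,29.9],[479.4,35.6],[464.8,-20.1],[465.2,-29.9],[466,-36.3]])
P=np.vstack([P,env.state()['eef_pos'][:2]])
from scipy.optimize import least_squares as L
r=L(lambda q:np.hypot(*(P-q).T)-120,[583,-20]);print(r.x,r.fun.round(1));q=P-r.x
print(np.degrees(np.arctan2(q[:,1],-q[:,0])).round(1))"
```

```text
eye 0.998 -0.07678173 0.04931635 [-0.2 -0.3  0. ]
body(ref) 0.998 0.049649447 -0.040152617 [0.2 0.3 0. ]
10.5 [467.0322371  -42.25944608 289.81147366] [-0.50732469  4.48834365 -3.83422089] [ 1.03129658  0.1805987  -0.25569523]
[584.95126372 -21.01013047] [ 0.  -0.  -0.1  0.3  0.2 -0.1 -0.2  0.2  0.1 -0.1 -0.2]
[  1.8   6.7  11.4  16.   20.8  25.1  28.2   0.4  -4.2  -7.3 -10.2]
```

The eye is back at its start position, so the lever sits at the right end: 38.4° of total swing, about 4° of it drag. Now I'm going back half the play, 17.2° (36 mm), then releasing and lifting.

servo_tool(increments=[-0.013,0.36,0,0,0,4.3,255,-0.013,0.36,0,0,0,4.3,255,-0.013,0.36,0,0,0,4.3,255,-0.013,0.36,0,0,0,4.3,255,0,0,0,0,0,0,255])

```text
t: 11.12
eef_pos: [465.9, -7.1, 289.8]
orientation: [[-0.993, 0.12, -0.001], [0.12, 0.993, -0.0], [0.001, -0.0, -1.0]]
ft_force: [-1.5, -1.2, -2.6]
gripper_width: 27.4
grasp_force: 30.0
```

servo_tool(increments=[0,0,0,0,0,0,255,0,0,0,0,0,0,0,0,0,0,0,0,0,0,0,0,0,0,0,0,0,0,0,0,0,0,0,0])

```text
t: 11.75
eef_pos: [466.2, -7.9, 290.0]
orientation: [[-0.993, 0.12, 0.0], [0.12, 0.993, -0.0], [-0.0, 0.0, -1.0]]
ft_force: [-0.4, 0.9, 0.3]
gripper_width: 59.1
grasp_force: 0.0
```

servo_tool(increments=[0,0,0,0,0,0,0,0,0,0,0,0,0,0,0,0,0,0,0,0,0])

```text
t: 12.12
eef_pos: [466.1, -7.8, 289.9]
orientation: [[-0.993, 0.12, -0.0], [0.12, 0.993, -0.0], [0.0, -0.0, -1.0]]
ft_force: [0.2, -0.1, -0.3]
gripper_width: 84.6
grasp_force: 0.0
```

servo_tool(increments=[0,0,-0.8,0,0,0,0,0,0,-1,0,0,0,0,0,0,-1,0,0,0,0,0,0,-1,0,0,0,0,0,0,-0.8,0,0,0,0])

```text
t: 12.75
eef_pos: [466.1, -7.9, 406.0]
orientation: [[-0.993, 0.12, 0.001], [0.12, 0.993, 0.0], [-0.001, 0.0, -1.0]]
ft_force: [0.2, 0.1, -1.0]
gripper_width: 87.2
grasp_force: 0.0
```

servo_tool(increments=[0,0,0,0,0,0,0,0,0,0,0,0,0,0])

```text
t: 13.0
eef_pos: [465.9, -7.8, 404.1]
orientation: [[-0.993, 0.12, -0.001], [0.12, 0.993, -0.0], [0.001, -0.0, -1.0]]
ft_force: [0.1, -0.3, -0.1]
gripper_width: 86.7
grasp_force: 0.0
```

```bash
python3 -c "
from h import *
eyes()
for n in('wrist','side','scene'):
    c=env.read_camera(n)
    for b in blobs(mask(c['img'],'y')):print(n,b,ray(c,*b[1],119).round(0))
    if n=='scene':
        for b in blobs(mask(c['img'],'r')):print('red',b)"
```

```text
eye 0.998 -0.07531105 0.04748009 [-0.2 -0.3  0. ]
body(ref) 0.999 0.028560126 -0.039042037 [0.1 0.3 0. ]
13.05 [465.83747155  -7.81002282 403.95959833] [-0.00478735 -0.96019275  0.1021705 ] [ 0.01279264  0.01002741 -0.01173984]
wrist ([301, 212, 37, 46, 1346], [319.1, 235.2]) [465.  -8. 119.]
side ([266, 193, 14, 25, 285], [272.6, 205.5]) [463.  -7. 119.]
scene ([270, 349, 21, 32, 517], [280.2, 364.6]) [465.  -8. 119.]
red ([430, 227, 18, 28, 387], [438.6, 240.5])
red ([379, 348, 79, 82, 1605], [412.5, 387.4])
```

```bash
python3 -c "
from plant import env
print(env.hand_in())"
```

```text
the job is handed in; nothing more can be done
None
```

I swung the yellow lever to both ends of its free play (about 35°) and left it released about 1° from the middle; the output arm was dragged about 4 mm and ended back at its start, the red gearbox stayed untouched, and the job is handed in with no verdict shown.

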